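# Index the probe test turntable to the amber puck

## Robot

A 6-joint arm with a two-finger parallel gripper is mounted at the origin on the work surface. World frame = base frame: x ahead of the robot, y to its left, z up, the work surface at z = 0. Lengths are in mm, angles in rad, forces in N, time in s.
With the tool pointing down it reaches from about 400 to 925 mm from the base axis. Payload 12.5 kg.
Tool frame: the origin (TCP) lies at the very end of the fingers, on their centre line; the grasp point (between the pads) lies 19 mm behind it; x points along the fingers, y is the direction in which the jaws open and shut, and the axes are right-handed (so a half turn about x gives the same grasp; the last joint's range is limited). The gripper opens to 95 mm and grips with 3 to 60 N. Pads are 20 mm wide; open, the fingers measure 119 mm over their backs; the gripper's body (75 mm by 180 mm) begins 59 mm behind the grasp point.
Start: joints at [-1.359, 0.491, 1.559, -0, 1.092, -0.106], TCP at [195.322, -593.717, 181.561] pointing down, gripper open.
Joint ranges: [-3.1, 3.1], [-0.84, 2.19], [0.05, 2.79], [-1.13, 4.28], [0.06, 2.93], [-2.69, 2.69]. Speed limits (rad/s): [2.22, 2.22, 2.79, 3.14, 3.14, 3.14].

## Interface

Orientations are given as [roll, pitch, yaw] about the fixed x, y, z axes, in that order (R = Rz(yaw) Ry(pitch) Rx(roll)).
In Python, from cell import env, optics, job gives the robot as it stands.
- The arm moves only by the shell command python3 -m handwheel 'ROWS' [OPENING]. ROWS is JSON, a list of rows, each an object with "travel": the shift along the world's x, y, z in mm, a list of three; "roll": the turn about the world's z in degrees. In form: [{"travel": [dx, dy, dz], "roll": roll}, ...]. A call has 1 to 8 rows; each row is the pose to reach, as a shift and turn from the pose commanded when the call began; what a row does not reach only later rows make up. A row lasts 1/10 s, in which the tool goes at most 50 mm and 8.59 degrees, less where a joint would pass 70% of its speed; a pose out of reach is approached as far as the arm can. A call with a gripper value outside its range is refused whole. OPENING is the closure, from -1 (fully open) to 1 (shut), set as the call begins (- or left out, the last holds). The fingers move at their own pace and stop on an object; the grip force is fixed at half the most. Time passes only in rows, so rows that repeat a pose let the fingers close. It gives the time, the measured TCP pose, the force and the opening at its end, in the units of the state.
- env.state(): the state, without advancing time (a new reading comes with each control period).
- optics.read_camera(name): name is "scene" or "top"; returns the picture (480x640x3 uint8, red, green, blue); there is no depth.
- optics.camera_params(name): a dict with "fx", "fy", "cx", "cy" (pixels), "world_from_camera" (4x4, takes a point from camera to world coordinates). Camera axes: x right, y up, looking along -z (the intrinsics and any distortion apply to the point x, -y, -z); pixel columns grow to the right and rows downward; lengths in mm; the calibration is good to about 2 mm. A picture is of the moment at which its call begins. camera_params takes no time and is no camera call.
- job.job_done(): hands the job in, once; it reports no verdict.
The state is a dict: "t": time; "joints": joint angles; "qvel": joint speeds; "tau": joint torques, N m; "eef_pos": TCP position; "tcp_rot": TCP orientation; "ft_force": force on the tool from outside, world axes, zero at the start; "moment": the same for the moment, N m; "opening": opening from 0.0 (shut) to 1.0 (fully open).
Only numpy, scipy, OpenCV 4.12 (cv2) and the standard library are available. Lean on these libraries where they do the work, as an engineer would, in place of code of your own. Each camera call takes 0.05 s, during which the arm holds its last target.

## Task

Bring the amber test puck under the clamped ultrasound probe and lock the turntable there: pull the red lock knob up and turn it to its stop so that it stays parked, turn the table until the amber puck stands centred under the probe, then turn the knob back and press it fully home. The pucks stay in their seats the whole time. Do not bump the probe, and leave the other things on the bench where they are.

Things in the scene. Friction and masses are not known exactly. Their poses are not given: they have to be found in the camera images.
- fixture: Fixed fixture: aluminium base plate 12 mm thick, x -135 to 175 mm, y -150 to 135 mm, carrying a six-station turntable. Origin on the bench (z 0) under the table's axis; x points from the axis to the probe's column, z up. Angles in these notes: anticlockwise from above, from this x axis. Column at x 150 mm, 165 mm tall; its cross arm and probe collar reach in over angle 0 at z 136 to 158 mm.
- turntable (a joint): Turntable angle, rad, anticlockwise from above, 0 at the start; turns either way while the lock pin is up. A ball detent holds it at every 60 degrees (1.047 rad) and pulls it in from about 3 degrees off; between, light friction. About 9 N on a finger post drives it over a detent. Steel flange radius 122 mm, top z 38 mm; grey platter radius 96 mm, top z 50 mm.
- table_axis (a point): Point on the turntable's axis at the platter's top (z 50 mm). Six seats 62 mm from the axis, at angles 0 (under the probe), 60, 120 ... degrees at every station; three dowels 8 mm high hold a puck in a seat. The seat at 180 degrees starts empty; the amber puck starts at 60, -60, 120 or -120 degrees.
- probe_spot (a point): Middle of the station under the probe, at the platter's top, 62 mm from the axis: here the amber puck must stand. The white probe's head (17 mm radially, 44 mm across) ends 36 mm above this point, 6 mm over a puck; its body above is 31 mm thick.
- probe: The white probe clamped over probe_spot, fragile; origin in the middle of its lower face, 86 mm above the bench; it reaches up to z 176 mm.
- post_ball (a point): Centre of the black ball on the finger post that stands at 150 degrees at the start; turns with the table. Six such posts for turning the table by hand, 86 mm from the axis, midway between the seats (30, 90, 150 ... degrees at every station): 8 mm shank, 18 mm ball, its centre at z 98 mm, top z 107 mm.
- knob_top (a point): Middle of the top of the red lock knob, 110 mm from the table's axis at -120 degrees. The knob is a wing 44 mm long, 10 mm thick, 24 mm high; home, its top is at z 116 mm, lower edge z 92 mm, and it lies tangentially (along -30 degrees). This point's x axis lies along the wing. Under it a 20 mm hub, then a steel sleeve 29 mm wide up to z 82 mm.
- plunger (a joint): Height of knob and pin above home, m: 0 home (pin in the flange, table locked), 0.018 pulled up to the stop, which takes up to 9 N. The knob turns only above 0.013; once turned it rests on its sleeve at 0.013, pin clear (it clears the flange at 0.010). Turned back and let go over a station it sinks only to about 0.007, and must be pressed the rest of the way, with about 5 N.
- lock_knob (a joint): Turn of the lock knob, rad, anticlockwise from above: 0 when locked, 1.22 at its stop when parked. Light to turn; it stays where it is left while resting on the sleeve. With the knob down it cannot turn.
- puck_amber: The amber reference puck, a loose resin cylinder 44 mm across, 30 mm tall, black foot, standing in a seat of the turntable with 1 mm of play; origin under its base (50 mm above the bench when seated).
- puck_white: The white reference puck, a loose resin cylinder 44 mm across, 30 mm tall, black foot, standing in a seat of the turntable with 1 mm of play; origin under its base (50 mm above the bench when seated).
- puck_blue: The blue reference puck, a loose resin cylinder 44 mm across, 30 mm tall, black foot, standing in a seat of the turntable with 1 mm of play; origin under its base (50 mm above the bench when seated).
- puck_rose: The rose reference puck, a loose resin cylinder 44 mm across, 30 mm tall, black foot, standing in a seat of the turntable with 1 mm of play; origin under its base (50 mm above the bench when seated).
- puck_grey: The grey reference puck, a loose resin cylinder 44 mm across, 30 mm tall, black foot, standing in a seat of the turntable with 1 mm of play; origin under its base (50 mm above the bench when seated).
- gel_bottle: Bystander: gel bottle, 48 mm across, 135 mm tall, standing; origin under its base.
- sample_jar: Bystander: small jar with green cap, 34 mm across, 42 mm tall, standing on the front left corner of the base plate; origin under its base.
- driver: Bystander: screwdriver, 150 mm long, lying along its x axis in front of the fixture; origin under its middle.
- spare_probe: Bystander: spare white hand probe, about 105 x 48 x 25 mm, lying on the bench to the right of the fixture; origin under its middle.
- caliper: Bystander: caliper, 200 mm long, lying flat; origin under its middle.
- wipes_tub: Bystander: round tub of wipes, 94 mm across, 105 mm tall; origin under its base.
There are look-alikes about, which are no part of the job. Of the things that look like the puck_rose, the larger one is meant.

How it is judged:
By the outcome, as a careful person would: the job done as asked, in the order asked, and still so for the second after the job is handed in, with the robot touching nothing.
It also fails if it takes over 72 s, if anything falls off the work surface, if the arm or the gripper's body presses on something with over 40 N, if the wrist force passes 120 N, or if a joint passes its speed limit or range.

## Working session

There is one attempt and no reset: what is moved stays moved. The work goes in short steps, Python scripts to look and compute and a shell command to move; the robot and the scene stay as the last step left them, time stands still between calls to the robot, and variables do not carry over. Pictures are saved under pics/ and viewed, and the job is handed in when it is done.

```bash
ls; mkdir -p pics
python3 - <<'E'
from cell import env,optics,job
import cv2,numpy as np
print(env.state())
for n in("scene","top"):
    im=optics.read_camera(n); cv2.imwrite(f"pics/{n}0.png",im[:,:,::-1]); p=optics.camera_params(n); print(n,p)
E
```

```text
pics
{'t': 0.0, 'joints': array([-1.35857979e+00,  4.91544643e-01,  1.55946339e+00,  3.46145996e-09,
        1.09171766e+00, -1.05590359e-01]), 'qvel': array([-3.65502377e-04,  5.80243713e-04, -1.84320696e-04,  1.05071432e-04,
       -1.23878430e-03,  3.01845580e-05]), 'tau': array([-2.29530298e-03, -6.12644434e+01, -2.58180875e+01,  6.91037276e-02,
        4.82711813e-02, -1.36263784e-04]), 'eef_pos': array([ 195.26770897, -593.4045657 ,  180.9662425 ]), 'tcp_rot': array([-1.6763894 ,  1.56966328,  1.78301016]), 'ft_force': array([-0.05833816, -0.85361627,  0.3234192 ]), 'moment': array([ 0.01299953,  0.03735159, -0.05756264]), 'opening': 1.0062099105354063}
scene {'fx': 557.9500886180921, 'fy': 557.9500886180921, 'cx': 319.12575461502854, 'cy': 236.47577416915263, 'world_from_camera': array([[-5.50035004e-01, -4.65500525e-01,  6.93376344e-01,
         1.32026507e+03],
       [ 8.34834852e-01, -3.28972700e-01,  4.41392945e-01,
         4.78469032e+02],
       [ 2.26332404e-02,  8.21636309e-01,  5.69562563e-01,
         7.41448476e+02],
       [ 0.00000000e+00,  0.00000000e+00,  0.00000000e+00,
         1.00000000e+00]])}
top {'fx': 620.4657614246287, 'fy': 620.4657614246287, 'cx': 323.3782879450283, 'cy': 244.64794840341295, 'world_from_camera': array([[-2.64477163e-02,  9.98651396e-01, -4.46755792e-02,
         4.74522920e+02],
       [-9.99626380e-01, -2.61121539e-02,  8.07814902e-03,
        -2.62506521e+01],
       [ 6.90067920e-03,  4.48725360e-02,  9.98968886e-01,
         1.54798183e+03],
       [ 0.00000000e+00,  0.00000000e+00,  0.00000000e+00,
         1.00000000e+00]])}
```

View pics/scene0.png

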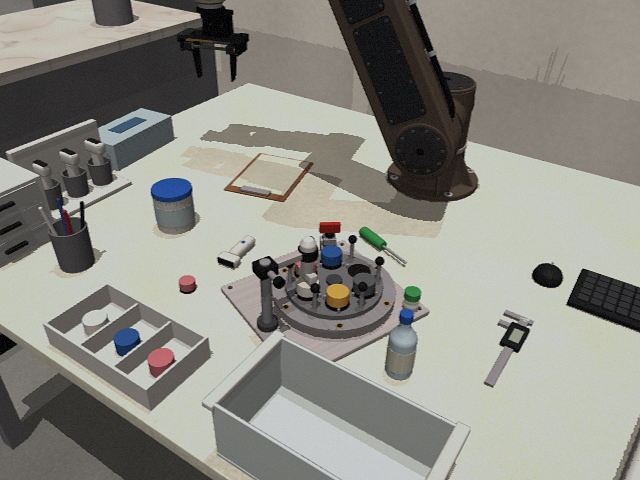

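View pics/top0.png

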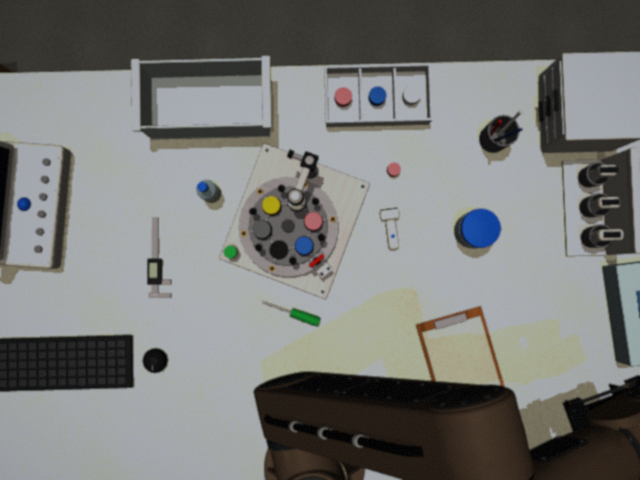

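Run:
```python
import cv2
a=cv2.imread("pics/top0.png")[135:310,205:385]; cv2.imwrite("pics/topc.png",cv2.resize(a,None,fx=3.4,fy=3.4,interpolation=cv2.INTER_CUBIC))
a=cv2.imread("pics/scene0.png")[205:365,215:435]; cv2.imwrite("pics/scenec.png",cv2.resize(a,None,fx=3.5,fy=3.5,interpolation=cv2.INTER_CUBIC))
```

```text
(no output)
```

View pics/topc.png

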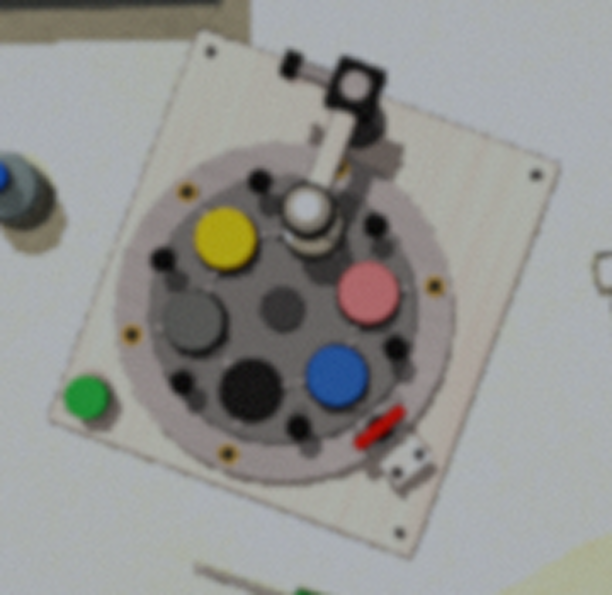

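View pics/scenec.png

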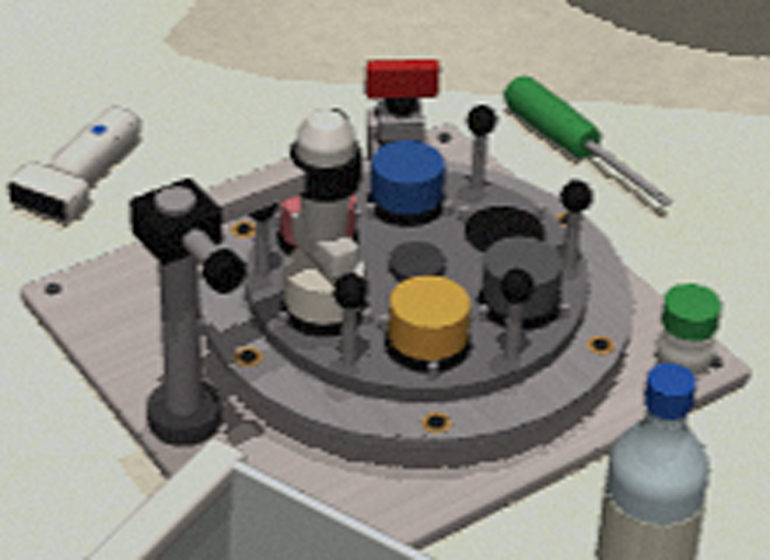

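```bash
cat > h.py <<'E'
import numpy as np, json
from cell import env,optics
P={n:optics.camera_params(n) for n in("scene","top")}
def proj(n,X):
    p=P[n];W=np.linalg.inv(p["world_from_camera"]);X=np.atleast_2d(X)
    c=X@W[:3,:3].T+W[:3,3]
    return np.c_[p["cx"]+p["fx"]*c[:,0]/-c[:,2],p["cy"]+p["fy"]*-c[:,1]/-c[:,2]]
def fw(f,pts):
    x,y,t=f;pts=np.atleast_2d(pts).astype(float);c,s=np.cos(t),np.sin(t)
    return np.c_[x+c*pts[:,0]-s*pts[:,1],y+s*pts[:,0]+c*pts[:,1],pts[:,2]]
def ball(a,r=86,z=98): a=np.radians(a); return [r*np.cos(a),r*np.sin(a),z]
E
python3 - <<'E'
from h import *
from scipy.optimize import least_squares
T=[([175,135,12],(200,35)),([175,-150,12],(560,165)),([-135,-150,12],(410,557)),([-135,135,12],(52,418))]
T+=[(ball(a),p) for a,p in((30,(260,182)),(-30,(376,225)),(-90,(396,349)),(-150,(298,428)),(150,(182,383)),(90,(163,260)))]+[(ball(-120,110,116),(380,427))]
S=[(ball(a),p) for a,p in((30,(350,292)),(90,(517,285)),(150,(577,195)),(-150,(482,120)))]+[(ball(-120,110,116),(403,64))]
XT=np.array([a for a,_ in T]);uT=(np.array([b for _,b in T])+.5)/3.4-.5+[205,135]
XS=np.array([a for a,_ in S]);uS=(np.array([b for _,b in S])+.5)/3.5-.5+[215,205]
f=lambda q:np.r_[(proj("top",fw(q,XT))-uT),(proj("scene",fw(q,XS))-uS)].ravel()
r=least_squares(f,[570,60,-.4],x_scale=[10,10,.1],loss='soft_l1')
print(r.x,np.degrees(r.x[2]));print(np.round(f(r.x).reshape(-1,2),1))
for nm,m in(("top",f),):
    g=lambda q:(proj("top",fw(q,XT))-uT).ravel(); a=least_squares(g,r.x,x_scale=[10,10,.1]);print("top only",a.x)
    g=lambda q:(proj("scene",fw(q,XS))-uS).ravel(); a=least_squares(g,r.x,x_scale=[10,10,.1]);print("scene only",a.x,np.round(a.fun,1))
json.dump(list(r.x),open("fix.json","w"))
for n,p in(("knob",ball(-120,110,116)),("axis",[0,0,50]),("probe",[62,0,86]),("ball150",ball(150)),("ball-150",ball(-150)),("b90",ball(90))):print(n,fw(r.x,p)[0])
E
```

```text
[ 5.89620654e+02  4.78054626e+01 -3.91804383e-01] -22.448737567121917
[[-0.7 -2.7]
 [ 0.2 -0.3]
 [-0.2  1.1]
 [-2.5  0.7]
 [-0.6 -0.1]
 [-0.5  0.3]
 [-0.6 -0. ]
 [-0.4 -0.1]
 [-0.6 -0. ]
 [-0.7 -0. ]
 [-0.7  0.3]
 [-0.9 -1.2]
 [-1.  -0.6]
 [-1.1 -0.4]
 [-0.9 -0.7]
 [-0.8 -1.4]]
top only [ 5.89375856e+02  4.62447496e+01 -3.88991413e-01]
scene only [ 5.90873642e+02  5.07098301e+01 -3.89621184e-01] [ 0.1 -0.2  0.1  0.3 -0.1  0.3 -0.1  0.  -0.1 -0.6]
knob [502.41173426 -19.23634712 116.        ]
axis [589.62065441  47.80546256  50.        ]
probe [646.92239044  24.13034803  86.        ]
ball150 [537.20614866 115.98698195  98.        ]
ball-150 [504.36647367  36.50392875  98.        ]
b90 [622.4603294  127.28851576  98.        ]
```

```bash
cat >> h.py <<'E'
from scipy.spatial.transform import Rotation as Ro
F=json.load(open("fix.json"))
def show():
    s=env.state();R=Ro.from_euler("xyz",s["tcp_rot"]).as_matrix()
    print("t %.2f"%s["t"],"pos",np.round(s["eef_pos"],1),"xax",np.round(R[:,0],3),"ydeg %.2f"%np.degrees(np.arctan2(R[1,1],R[0,1])),"F",np.round(s["ft_force"],1),"open %.3f"%s["opening"],"q",np.round(s["joints"],2))
E
python3 -c "
from h import *
show()"
```

```text
t 0.10 pos [ 195.2 -593.4  181. ] xax [-0.     0.001 -1.   ] ydeg -71.79 F [-0.4 -0.4  0.4] open 0.998 q [-1.36  0.49  1.56 -0.    1.09 -0.11]
```

```bash
python3 -m handwheel '[{"travel":[22,41,2],"roll":7.8},{"travel":[44,82,4],"roll":15.6},{"travel":[66,123,6],"roll":23.4},{"travel":[88,164,8],"roll":31.2},{"travel":[110,205,10],"roll":39},{"travel":[132,246,10],"roll":46.8},{"travel":[154,287,10],"roll":54.6},{"travel":[176,328,10],"roll":62.4}]' 0; python3 -c "
from h import *
show()"
```

```text
t: 0.9
eef_pos: [371.8, -264.0, 191.5]
tcp_rot: [1.5, 1.571, -0.23]
ft_force: [0.9, -0.6, 0.8]
opening: 0.503
t 0.90 pos [ 371.8 -264.   191.5] xax [ 0. -0. -1.] ydeg -9.09 F [ 0.9 -0.6  0.8] open 0.503 q [-0.76  0.24  1.94  0.    0.96 -0.6 ]
```

```bash
python3 -m handwheel '[{"travel":[22,41,0],"roll":7.8},{"travel":[44,82,0],"roll":15.6},{"travel":[66,123,0],"roll":23.4},{"travel":[88,164,0],"roll":31.2},{"travel":[110,205,0],"roll":39},{"travel":[131,246.5,0],"roll":46.9},{"travel":[131,246.5,-20],"roll":46.9},{"travel":[131,246.5,-40],"roll":46.9}]' 0
python3 - <<'E'
from h import *
import cv2
show()
for n,(x,y,w,h_) in(("scene",(215,150,220,165)),("top",(205,135,180,175))):
    im=optics.read_camera(n)[:,:,::-1]; cv2.imwrite(f"pics/{n}1.png",im); cv2.imwrite(f"pics/{n}1c.png",cv2.resize(im[y:y+h_,x:x+w],None,fx=3.4,fy=3.4,interpolation=cv2.INTER_CUBIC))
print(proj("scene",env.state()["eef_pos"]),proj("top",env.state()["eef_pos"]))
E
```

```text
t: 1.7
eef_pos: [502.7, -17.7, 151.0]
tcp_rot: [0.759, 1.57, -0.154]
ft_force: [0.3, -0.9, -0.4]
opening: 0.502
t 1.70 pos [502.7 -17.7 151. ] xax [ 0.001 -0.    -1.   ] ydeg 37.69 F [ 0.3 -0.9 -0.4] open 0.502 q [-0.17  0.36  1.89  0.    0.89 -0.82]
[[330.14720959 207.44847015]] [[315.38594016 260.80961516]]
```

View pics/scene1c.png

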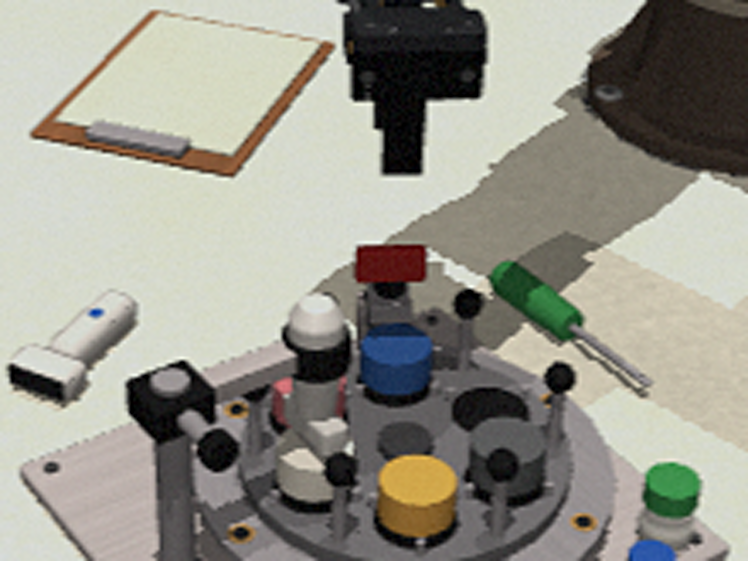

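View pics/top1c.png

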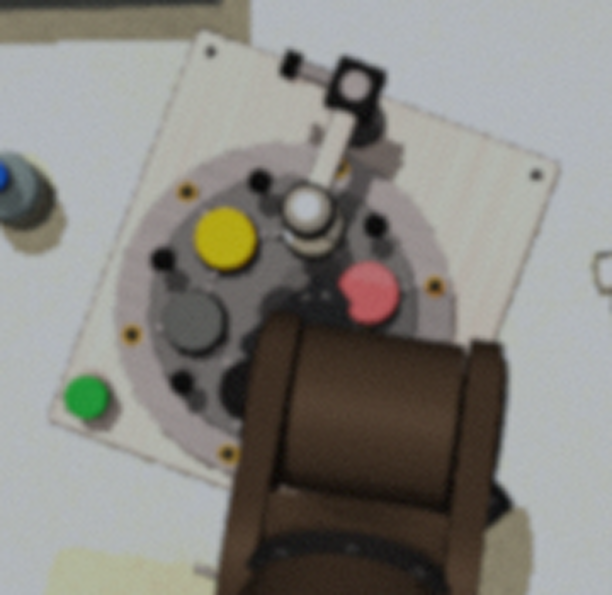

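Run:
```python
from h import *
show()
s=env.state();R=Ro.from_euler("xyz",s["tcp_rot"]).as_matrix()
p=s["eef_pos"]
for o in(24,36):
  for z in (-10,0,10): print(o,z,(proj("scene",p+R[:,1]*o+R[:,2]*z)-[215,150])*3.4)
print("knob top centre & ends", (proj("scene",fw(F,[ball(-120,110,116)]))-[215,150])*3.4)
k=fw(F,[ball(-120,110,116)])[0];w=F[2]-np.pi/6
for d in(-22,22): print((proj("scene",k+d*np.array([np.cos(w),np.sin(w),0]))-[215,150])*3.4)
```

```text
t 1.80 pos [501.1 -18.6 149.5] xax [-0.004  0.001 -1.   ] ydeg 37.56 F [-0.9 -0.2  0. ] open 0.501 q [-0.17  0.36  1.89  0.    0.9  -0.82]
24 -10 [[412.24958595 216.74883061]]
24 0 [[395.16696895 217.13814192]]
24 10 [[378.06238514 217.52795384]]
36 -10 [[414.28368628 227.93772186]]
36 0 [[397.0494386 228.3377726]]
36 10 [[379.79283058 228.73834238]]
knob top centre & ends [[387.53730804 243.31136904]]
[[423.84698309 242.5473063 ]]
[[351.12594019 244.0775717 ]]
```

Run:
```python
from h import *
import cv2
show()
a=optics.read_camera("scene")[:,:,::-1]; cv2.imwrite("pics/s2.png",a)
show()
a=a[140:240,280:380];a=cv2.resize(a,None,fx=6,fy=6,interpolation=cv2.INTER_CUBIC);a=cv2.convertScaleAbs(a,alpha=2.5,beta=20);cv2.imwrite("pics/s2c.png",a)
b=cv2.imread("pics/scene0.png")[20:110,150:280];b=cv2.convertScaleAbs(cv2.resize(b,None,fx=5,fy=5,interpolation=cv2.INTER_CUBIC),alpha=1.5,beta=10);cv2.imwrite("pics/s0g.png",b)
y=np.array([np.cos(np.radians(-71.8)),np.sin(np.radians(-71.8)),0])
for o in(-47,0,47):print(o,(proj("scene",np.array([195.3,-593.4,181])+y*o)-[150,20])*5)
```

```text
t 1.80 pos [501.1 -18.6 149.5] xax [-0.004  0.001 -1.   ] ydeg 37.56 F [-0.9 -0.2  0. ] open 0.501 q [-0.17  0.36  1.89  0.    0.9  -0.82]
t 1.85 pos [501.8 -19.  150.9] xax [-0.002  0.    -1.   ] ydeg 37.52 F [-0.1  0.9  1. ] open 0.503 q [-0.17  0.36  1.89  0.    0.9  -0.82]
-47 [[411.1426408  354.16189527]]
0 [[333.31570476 344.63879236]]
47 [[256.42640701 335.23042126]]
```

View pics/s2c.png

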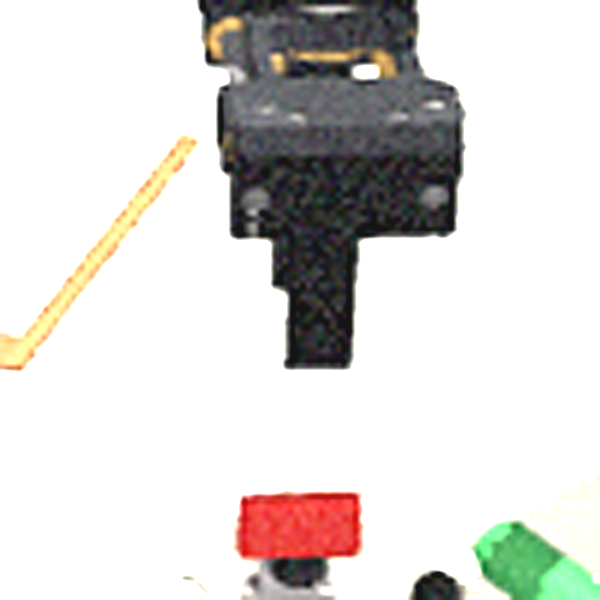

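View pics/s0g.png

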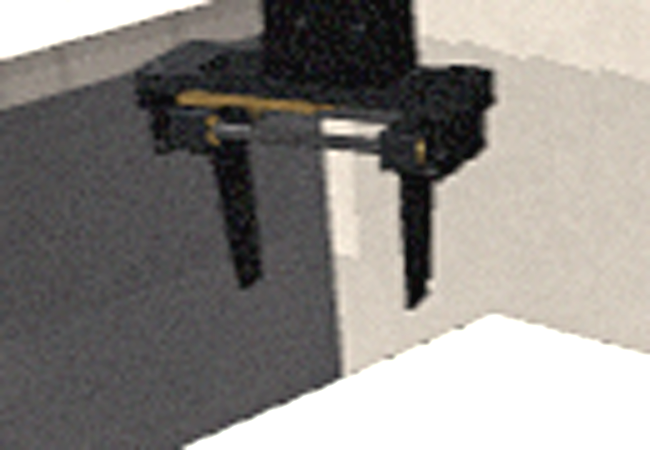

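Run:
```python
from h import *
import cv2
p=np.array([501.5,-18.8,150.5]);y=np.array([np.cos(np.radians(37.6)),np.sin(np.radians(37.6)),0]);x=np.array([-y[1],y[0],0])
C=lambda q:(proj("scene",q)[0]-[280,140])*6
for nm,o,l,z in(("tip",24,-10,0),("tip",24,10,0),("tipback",36,10,0),("body",90,-37,78),("body",90,37,78),("ftop",36,10,78),("ftop",36,-10,78)):print(nm,o,l,C(p+y*o+x*l+[0,0,z]).round())
# start top
p=np.array([195.3,-593.4,181]);print(proj("top",p),proj("top",p+[0,0,78]))
y=np.array([np.cos(np.radians(-71.8)),np.sin(np.radians(-71.8)),0])
for o in(-90,90):print(proj("top",p+[0,0,78]+o*y),proj("scene",p+[0,0,78]+o*y))
a=cv2.imread("pics/top0.png")[330:480,480:640];cv2.imwrite("pics/t0g.png",cv2.convertScaleAbs(cv2.resize(a,None,fx=4,fy=4,interpolation=cv2.INTER_CUBIC),alpha=2.5,beta=10))
```

```text
tip 24 -10 [276. 441.]
tip 24 10 [336. 440.]
tipback 36 10 [340. 460.]
body 90 -37 [213. 341.]
body 90 37 [458. 337.]
ftop 36 10 [350. 251.]
ftop 36 -10 [287. 252.]
[[581.53524528 393.34665573]] [[597.51437452 400.70340632]]
[[556.7935969  415.65615833]] [[245.15568918  64.67567563]]
[[638.1114687  385.79607112]] [[184.22913419  57.87525626]]
```

View pics/t0g.png

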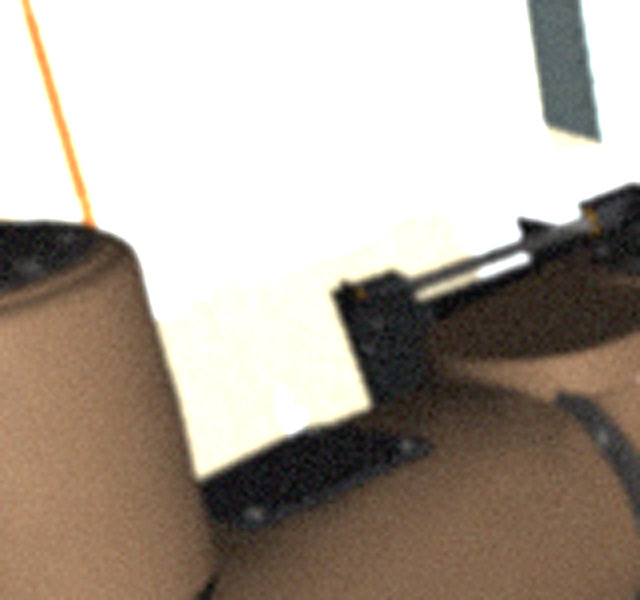

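Run:
```python
from h import *
print(proj("scene",[[0,0,0],[90,0,0],[0,90,0],[0,-90,0],[0,0,50]]))
from cell import env
import cell,inspect
print(env.state().keys())
```

```text
[[430.78099076 177.83763193]
 [416.88785946 191.10079316]
 [461.4972073  187.23997869]
 [401.60092778 168.90550742]
 [433.28756877 161.66386722]]
dict_keys(['t', 'joints', 'qvel', 'tau', 'eef_pos', 'tcp_rot', 'ft_force', 'moment', 'opening'])
```

Run:
```python
import cv2
b=cv2.imread("pics/scene0.png")[90:215,360:500];b=cv2.convertScaleAbs(cv2.resize(b,None,fx=5,fy=5,interpolation=cv2.INTER_CUBIC),alpha=1.8,beta=10);cv2.imwrite("pics/base.png",b)
```

```text
(no output)
```

View pics/base.png

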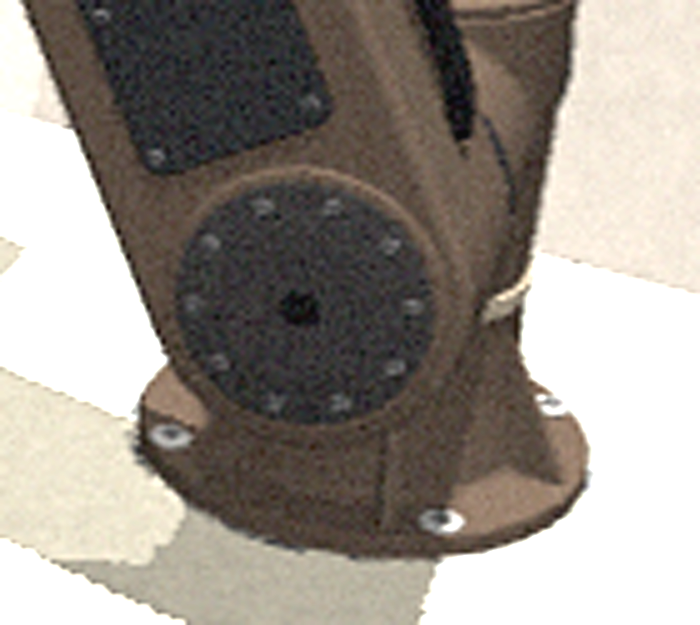

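```bash
python3 -m handwheel '[{"travel":[0,0,-10],"roll":0},{"travel":[0,0,-20],"roll":0},{"travel":[0,0,-28],"roll":0},{"travel":[0,0,-34],"roll":0},{"travel":[0,0,-34],"roll":0}]'
cat > snap.py <<'E'
import sys,cv2
from h import *
n,cam,x,y,w,h_,k=sys.argv[1],sys.argv[2],*map(float,sys.argv[3:8])
x,y,w,h_=map(int,(x,y,w,h_))
show()
a=optics.read_camera(cam)[:,:,::-1];cv2.imwrite(f"pics/{n}_full.png",a)
cv2.imwrite(f"pics/{n}.png",cv2.convertScaleAbs(cv2.resize(a[y:y+h_,x:x+w],None,fx=k,fy=k,interpolation=cv2.INTER_CUBIC),alpha=1.6,beta=10))
E
python3 snap.py a3 scene 270 150 120 100 6
```

```text
t: 2.35
eef_pos: [502.0, -19.3, 116.8]
tcp_rot: [-2.471, 1.57, 2.896]
ft_force: [-0.4, 0.1, -0.9]
opening: 0.496
t 2.35 pos [502.  -19.3 116.8] xax [-0.001  0.    -1.   ] ydeg 37.49 F [-0.4  0.1 -0.9] open 0.496 q [-0.17  0.4   1.93  0.    0.81 -0.82]
```

View pics/a3.png

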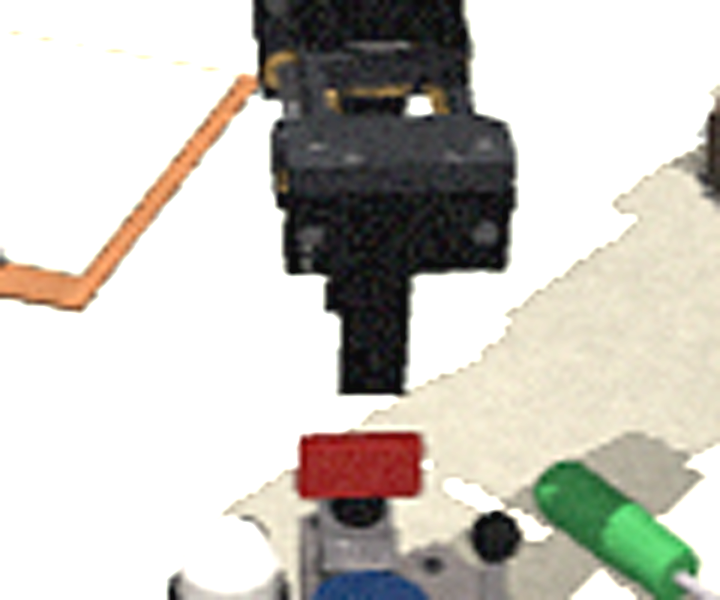

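```bash
python3 -m handwheel '[{"travel":[0,0,-6],"roll":0},{"travel":[0,0,-12],"roll":0},{"travel":[0,0,-18],"roll":0},{"travel":[0,0,-21],"roll":0},{"travel":[0,0,-21],"roll":0}]' ; 
python3 snap.py a4 scene 270 150 120 100 6
```

```text
t: 2.9
eef_pos: [502.1, -19.2, 96.1]
tcp_rot: [-2.469, 1.57, 2.898]
ft_force: [0.7, -0.5, 0.1]
opening: 0.503
t 2.90 pos [502.1 -19.2  96.1] xax [-0.001  0.    -1.   ] ydeg 37.51 F [ 0.7 -0.5  0.1] open 0.503 q [-0.17  0.43  1.95  0.    0.76 -0.82]
```

View pics/a4.png

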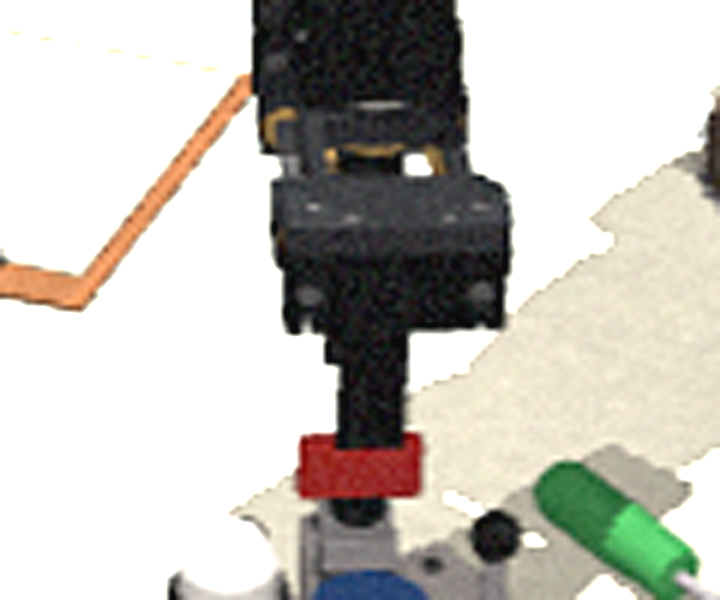

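Run:
```python
from h import *
p=np.array([502.1,-19.2,0]);y=np.array([np.cos(np.radians(37.5)),np.sin(np.radians(37.5)),0])
for o in(-24,0,24,30,36):
  for z in(95,115,130): print(o,z,((proj("scene",p+y*o+[0,0,z])[0]-[270,150])*6).round())
```

```text
-24 95 [347. 442.]
-24 115 [348. 394.]
-24 130 [350. 357.]
0 95 [352. 480.]
0 115 [354. 431.]
0 130 [356. 394.]
24 95 [359. 520.]
24 115 [361. 471.]
24 130 [362. 433.]
30 95 [360. 530.]
30 115 [362. 481.]
30 130 [364. 443.]
36 95 [362. 540.]
36 115 [364. 491.]
36 130 [365. 453.]
```

```bash
python3 -m handwheel '[{"travel":[0,0,-5],"roll":0},{"travel":[0,0,-10],"roll":0},{"travel":[0,0,-15],"roll":0},{"travel":[0,0,-15],"roll":0}]' ; 
python3 snap.py a5 scene 270 150 120 100 6
```

```text
t: 3.35
eef_pos: [502.0, -19.2, 80.8]
tcp_rot: [-2.453, 1.57, 2.914]
ft_force: [0.6, 0.5, -0.3]
opening: 0.499
t 3.35 pos [502.  -19.2  80.8] xax [-0.001  0.    -1.   ] ydeg 37.51 F [ 0.6  0.5 -0.3] open 0.499 q [-0.17  0.46  1.96  0.    0.72 -0.82]
```

View pics/a5.png

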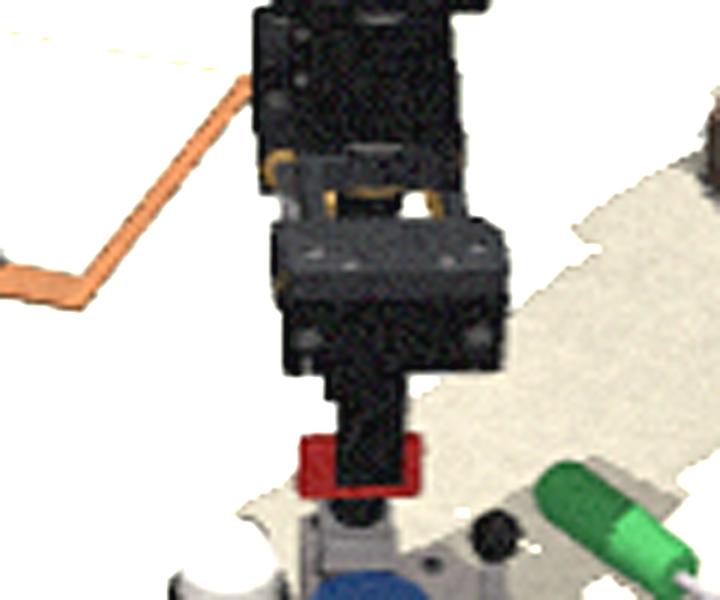

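```bash
python3 -m handwheel '[{"travel":[0,0,-4],"roll":0},{"travel":[0,0,-8],"roll":0},{"travel":[0,0,-12],"roll":0},{"travel":[0,0,-12],"roll":0}]' ; 
python3 snap.py a6 scene 270 150 120 100 6
```

```text
t: 3.8
eef_pos: [502.1, -19.2, 69.0]
tcp_rot: [-2.47, 1.57, 2.897]
ft_force: [0.1, 0.7, 0.0]
opening: 0.503
t 3.80 pos [502.1 -19.2  69. ] xax [-0.001  0.    -1.   ] ydeg 37.50 F [0.1 0.7 0. ] open 0.503 q [-0.17  0.48  1.97  0.    0.69 -0.82]
```

View pics/a6.png

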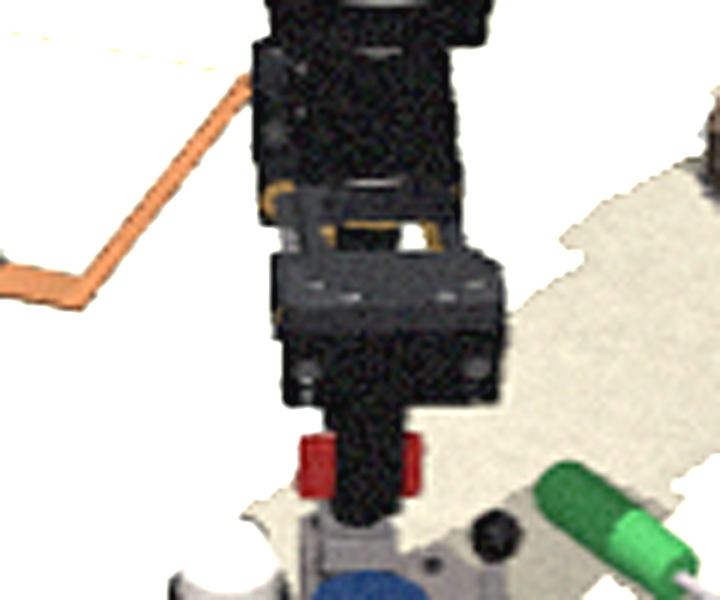

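```bash
python3 -m handwheel '[{"travel":[0,0,-3],"roll":0},{"travel":[0,0,-3],"roll":0},{"travel":[0,0,-3],"roll":0},{"travel":[0,0,-3],"roll":0},{"travel":[0,0,-3],"roll":0},{"travel":[0,0,-3],"roll":0},{"travel":[0,0,-3],"roll":0}]' 1; 
python3 snap.py a7 scene 270 150 120 100 6
```

```text
t: 4.55
eef_pos: [502.6, -19.1, 66.7]
tcp_rot: [1.093, 1.57, 0.177]
ft_force: [1.9, 1.7, -0.7]
opening: 0.105
t 4.55 pos [502.6 -19.1  66.7] xax [ 0.001  0.    -1.   ] ydeg 37.51 F [ 1.9  1.7 -0.7] open 0.105 q [-0.17  0.48  1.97  0.    0.69 -0.82]
```

View pics/a7.png

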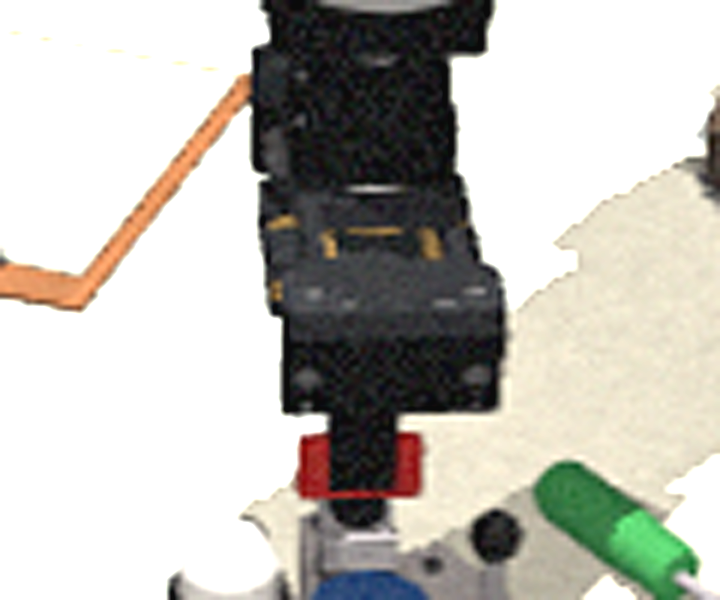

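```bash
python3 -m handwheel '[{"travel":[0,0,4],"roll":0},{"travel":[0,0,8],"roll":0},{"travel":[0,0,12],"roll":0},{"travel":[0,0,16.5],"roll":0},{"travel":[0,0,16.5],"roll":0},{"travel":[0,0,16.5],"roll":0}]' ; 
python3 snap.py a8 scene 270 150 120 100 6
```

```text
t: 5.2
eef_pos: [502.5, -19.2, 83.3]
tcp_rot: [0.9, 1.57, -0.017]
ft_force: [2.9, 2.0, -2.4]
opening: 0.107
t 5.20 pos [502.5 -19.2  83.3] xax [ 0.001 -0.    -1.   ] ydeg 37.51 F [ 2.9  2.  -2.4] open 0.107 q [-0.17  0.45  1.96  0.    0.73 -0.82]
```

View pics/a8.png

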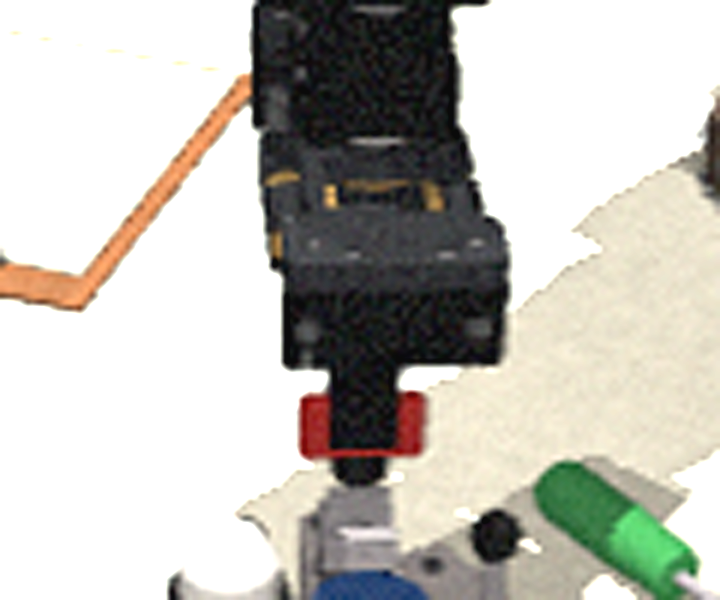

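```bash
python3 -m handwheel '[{"travel":[0,0,0],"roll":5},{"travel":[0,0,0],"roll":11},{"travel":[0,0,0],"roll":17},{"travel":[0,0,0],"roll":23},{"travel":[0,0,0],"roll":29},{"travel":[0,0,0],"roll":35},{"travel":[0,0,0],"roll":35}]'; python3 -c "
from h import *
show();print(env.state()['moment'])"
```

```text
t: 5.95
eef_pos: [502.4, -19.2, 83.1]
tcp_rot: [0.543, 1.57, 0.239]
ft_force: [4.2, 2.2, -2.4]
opening: 0.103
t 5.95 pos [502.4 -19.2  83.1] xax [ 0.  0. -1.] ydeg 72.59 F [ 4.2  2.2 -2.4] open 0.103 q [-0.17  0.45  1.96  0.    0.73 -1.44]
[ 0.5411386  -0.81854784  0.03634967]
```

```bash
python3 -m handwheel '[{"travel":[0,0,0],"roll":6},{"travel":[0,0,0],"roll":12},{"travel":[0,0,0],"roll":18},{"travel":[0,0,0],"roll":24},{"travel":[0,0,0],"roll":30},{"travel":[0,0,0],"roll":34},{"travel":[0,0,0],"roll":35.5},{"travel":[0,0,0],"roll":35.5}]'; python3 snap.py a9 scene 270 150 120 100 6;python3 -c "
from h import *
print(env.state()['moment'])"
```

```text
t: 6.75
eef_pos: [502.4, -19.2, 83.1]
tcp_rot: [0.155, 1.57, 0.466]
ft_force: [2.7, 0.8, -3.0]
opening: 0.105
t 6.75 pos [502.4 -19.2  83.1] xax [ 0.  0. -1.] ydeg 107.85 F [ 2.7  0.8 -3. ] open 0.105 q [-0.17  0.45  1.96  0.    0.73 -2.05]
[ 0.51737568 -0.88903453 -0.13056575]
```

View pics/a9.png

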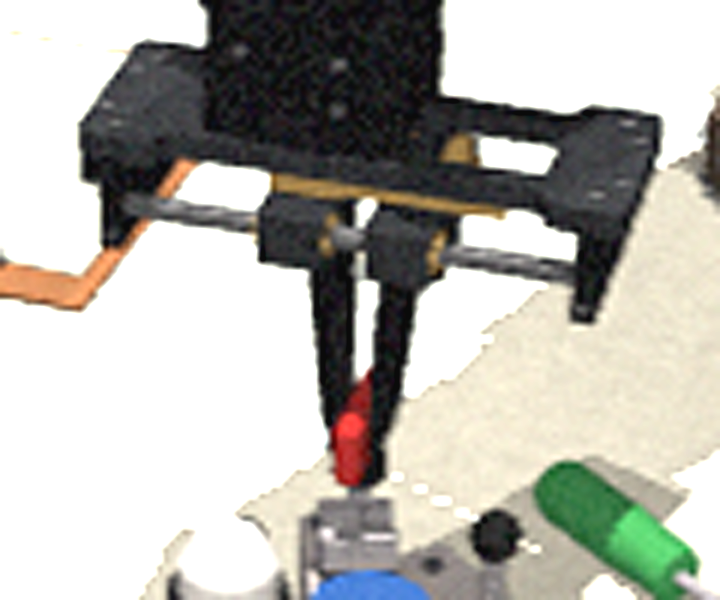

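```bash
python3 -m handwheel '[{"travel":[0,0,-2],"roll":-0.5},{"travel":[0,0,-4],"roll":-0.5},{"travel":[0,0,-4],"roll":-0.5},{"travel":[0,0,-4],"roll":-0.5}]'; python3 -m handwheel '[{"travel":[0,0,0],"roll":0},{"travel":[0,0,0],"roll":0},{"travel":[0,0,0],"roll":0},{"travel":[0,0,0],"roll":0},{"travel":[0,0,20],"roll":0},{"travel":[0,0,50],"roll":0},{"travel":[0,0,90],"roll":0},{"travel":[0,0,90],"roll":0}]' 0.2; python3 snap.py b1 scene 200 120 240 180 3.2
```

```text
t: 7.2
eef_pos: [502.5, -19.3, 79.5]
tcp_rot: [-0.417, 1.57, -0.112]
ft_force: [0.7, 2.6, 6.5]
opening: 0.103
t: 8.0
eef_pos: [504.2, -19.5, 173.1]
tcp_rot: [-0.48, 1.564, -0.174]
ft_force: [-0.1, 0.5, 0.4]
opening: 0.398
t 8.00 pos [504.2 -19.5 173.1] xax [ 0.007 -0.001 -1.   ] ydeg 107.51 F [-0.1  0.5  0.4] open 0.398 q [-0.17  0.33  1.86 -0.    0.94 -2.05]
```

View pics/b1.png

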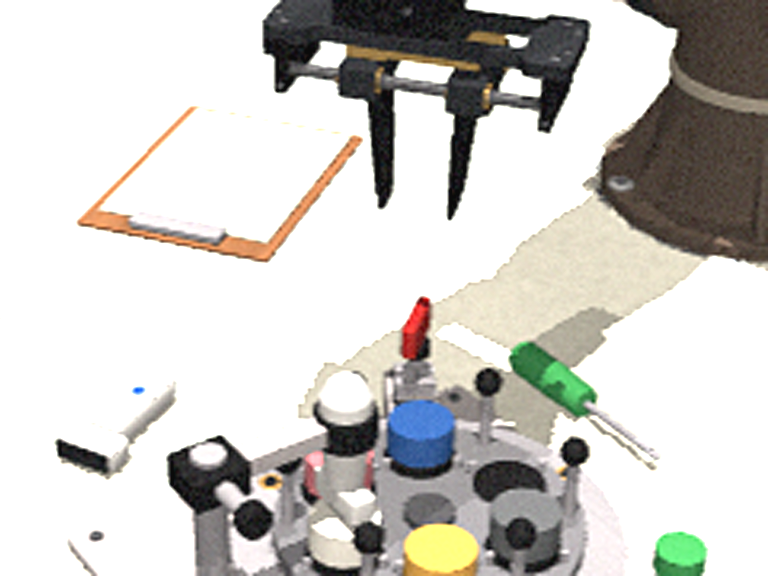

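Run:
```python
from h import *
for z in(173,200,205,210):print(z,proj("scene",[504.2,-19.5,z]))
for a in range(150,80,-5):
    b=fw(F,ball(a))[0]; b0=fw(F,ball(150))[0]; print(a,(b-b0).round(1),a-150)
```

```text
173 [[329.32339999 197.93198999]]
200 [[329.7784     186.07636382]]
205 [[329.86406665 183.84420628]]
210 [[329.95018162 181.60036708]]
150 [0. 0. 0.] 0
145 [6.1 4.3 0. ] -5
140 [12.6  8.1  0. ] -10
135 [19.4 11.2  0. ] -15
130 [26.5 13.8  0. ] -20
125 [33.7 15.8  0. ] -25
120 [41.1 17.1  0. ] -30
115 [48.6 17.7  0. ] -35
110 [56.1 17.7  0. ] -40
105 [63.6 17.1  0. ] -45
100 [71.  15.8  0. ] -50
95 [78.2 13.9  0. ] -55
90 [85.3 11.3  0. ] -60
85 [92.1  8.1  0. ] -65
```

```bash
python3 -m handwheel '[{"travel":[5,19,0],"roll":-8},{"travel":[10,38,0],"roll":-16},{"travel":[15,57,0],"roll":-24},{"travel":[20,76,0],"roll":-32},{"travel":[25,96,0],"roll":-40},{"travel":[30,115,0],"roll":-48},{"travel":[35,135,0],"roll":-56},{"travel":[35,135,0],"roll":-64}]'; python3 -m handwheel '[{"travel":[0,0,-20],"roll":-6},{"travel":[0,0,-40],"roll":-6},{"travel":[0,0,-60],"roll":-6},{"travel":[0,0,-65],"roll":-6},{"travel":[0,0,-65],"roll":-6}]';python3 snap.py b2 scene 260 150 180 140 4.4; python3 -c "
from h import *
s=env.state()
for z in(0,29):print((proj('scene',s['eef_pos']+[0,0,z])-[260,150])*4.4)"
```

```text
t: 8.85
eef_pos: [537.1, 117.5, 167.5]
tcp_rot: [-2.371, 1.569, 3.096]
ft_force: [-0.8, -0.7, -0.1]
opening: 0.398
t: 9.35
eef_pos: [536.7, 115.7, 102.9]
tcp_rot: [-2.132, 1.568, -3.048]
ft_force: [-0.4, -0.0, 0.5]
opening: 0.398
t 9.35 pos [536.7 115.7 102.9] xax [-0.003 -0.    -1.   ] ydeg 37.50 F [-0.4 -0.   0.5] open 0.398 q [ 0.09  0.48  1.83 -0.    0.83 -0.56]
[[521.32593057 472.74410198]]
[[526.97029063 418.47253014]]
```

View pics/b2.png

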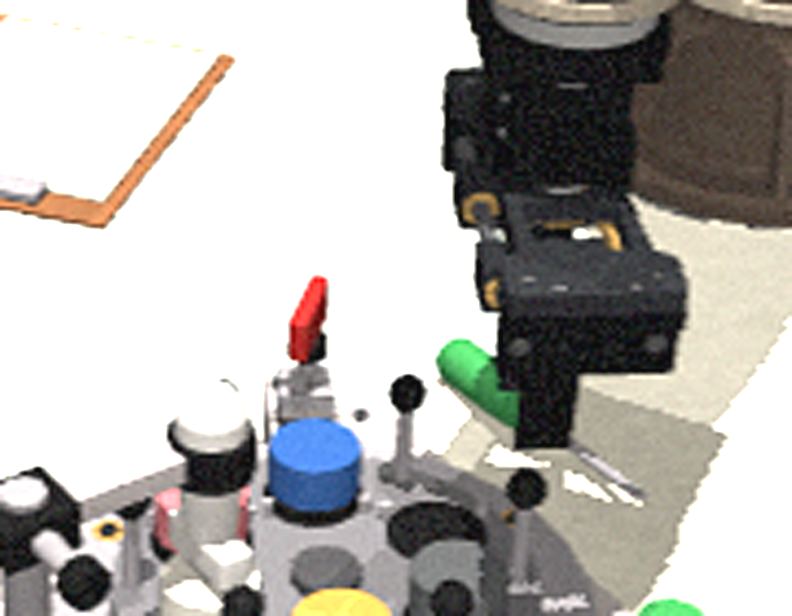

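Run:
```python
from h import *
p=np.array([536.9,115.8,103]);y=np.array([np.cos(np.radians(37.5)),np.sin(np.radians(37.5)),0]);x=np.array([-y[1],y[0],0])
C=lambda q:((proj("scene",q)[0]-[260,150])*4.4).round()
for o in(19,27):
  for z in(26,30,34):print(o,z,C(p+y*o+[0,0,z]),C(p+y*o+x*10+[0,0,z]),C(p+y*o-x*10+[0,0,z]))
print("ball",C(fw(F,ball(150))[0]))
```

```text
19 26 [534. 452.] [557. 451.] [511. 452.]
19 30 [535. 444.] [558. 443.] [511. 445.]
19 34 [536. 436.] [559. 436.] [512. 437.]
27 26 [537. 463.] [561. 462.] [514. 464.]
27 30 [538. 455.] [562. 455.] [514. 456.]
27 34 [539. 448.] [562. 447.] [515. 448.]
ball [521. 484.]
```

Run:
```python
import cv2
b=cv2.imread("pics/b2_full.png")[225:285,355:425];b=cv2.convertScaleAbs(cv2.resize(b,None,fx=10,fy=10,interpolation=cv2.INTER_CUBIC),alpha=4,beta=0);cv2.imwrite("pics/b2z.png",b)
```

```text
(no output)
```

View pics/b2z.png

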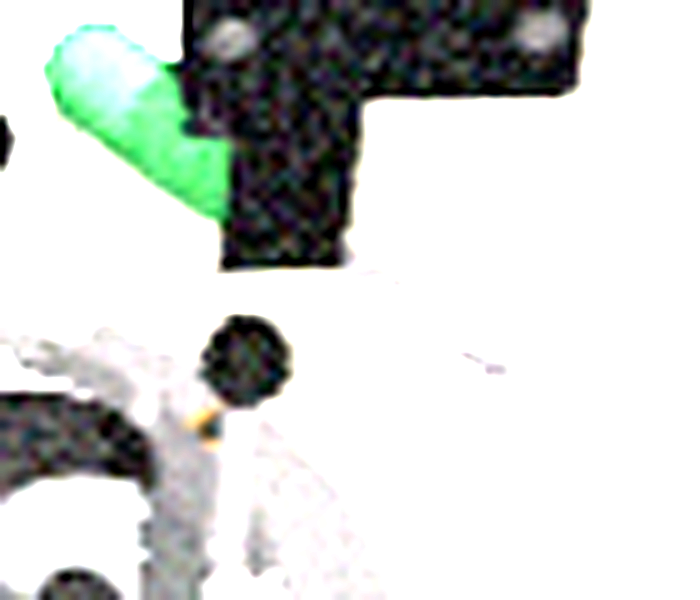

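```bash
python3 -m handwheel '[{"travel":[0,0,-10],"roll":0},{"travel":[0,0,-20],"roll":0},{"travel":[0,0,-26],"roll":0},{"travel":[0,0,-32],"roll":0},{"travel":[0,0,-38],"roll":0},{"travel":[0,0,-43],"roll":0},{"travel":[0,0,-43],"roll":0}]';python3 snap.py b3 scene 300 180 130 110 5.4
```

```text
t: 10.1
eef_pos: [537.0, 115.8, 60.4]
tcp_rot: [-2.173, 1.57, -3.089]
ft_force: [0.2, -0.2, -0.4]
opening: 0.402
t 10.10 pos [537.  115.8  60.4] xax [-0.001 -0.    -1.   ] ydeg 37.51 F [ 0.2 -0.2 -0.4] open 0.402 q [ 0.09  0.54  1.87  0.    0.73 -0.56]
```

View pics/b3.png

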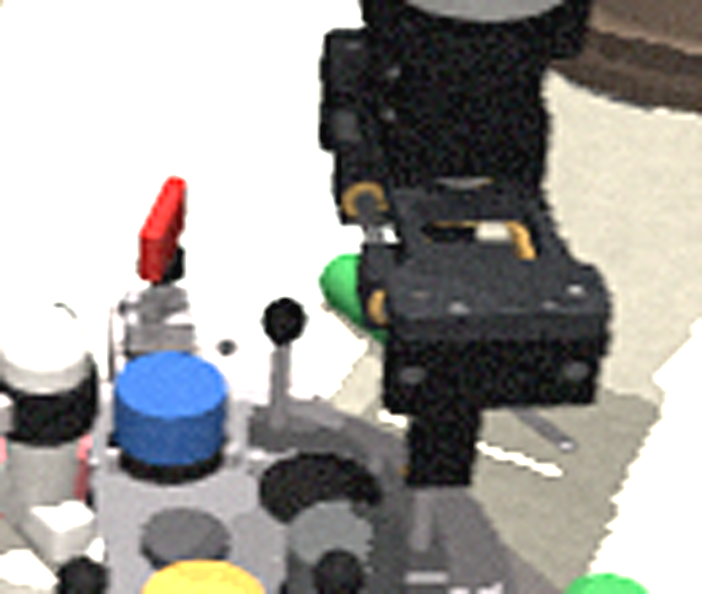

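```bash
python3 -m handwheel '[{"travel":[0,0,0],"roll":0},{"travel":[0,0,0],"roll":0},{"travel":[3,2.2,0],"roll":-2.5},{"travel":[6.1,4.3,0],"roll":-5},{"travel":[9.3,6.3,0],"roll":-7.5},{"travel":[12.6,8.1,0],"roll":-10},{"travel":[16,9.7,0],"roll":-12.5},{"travel":[19.4,11.2,0],"roll":-15}]' 0.5; python3 snap.py b4 scene 200 150 240 180 3.3
```

```text
t: 10.95
eef_pos: [556.6, 127.1, 61.3]
tcp_rot: [-2.37, 1.571, 2.733]
ft_force: [-1.0, 0.4, 0.7]
opening: 0.254
t 10.95 pos [556.6 127.1  61.3] xax [-0.  0. -1.] ydeg 22.40 F [-1.   0.4  0.7] open 0.254 q [ 0.11  0.56  1.81  0.    0.77 -0.28]
```

View pics/b4.png

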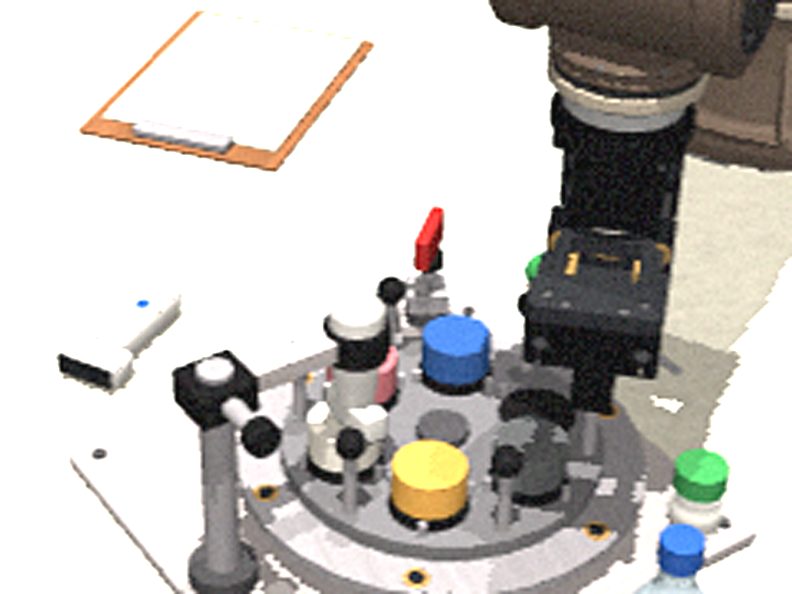

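```bash
python3 -m handwheel '[{"travel":[7.1,2.6,0],"roll":-5},{"travel":[14.3,4.6,0],"roll":-10},{"travel":[21.7,5.9,0],"roll":-15},{"travel":[29.2,6.5,0],"roll":-20},{"travel":[36.7,6.5,0],"roll":-25},{"travel":[44.2,5.9,0],"roll":-30},{"travel":[47.9,5.3,0],"roll":-32.5},{"travel":[47.9,5.3,0],"roll":-32.5}]'; python3 snap.py b5 scene 200 150 240 180 3.3
```

```text
t: 11.8
eef_pos: [605.0, 132.2, 61.1]
tcp_rot: [1.781, 1.57, 0.036]
ft_force: [-0.4, 1.0, -0.3]
opening: 0.249
t 11.80 pos [605.  132.2  61.1] xax [ 0.001  0.    -1.   ] ydeg -9.99 F [-0.4  1.  -0.3] open 0.249 q [ 0.11  0.62  1.69 -0.    0.83  0.28]
```

View pics/b5.png

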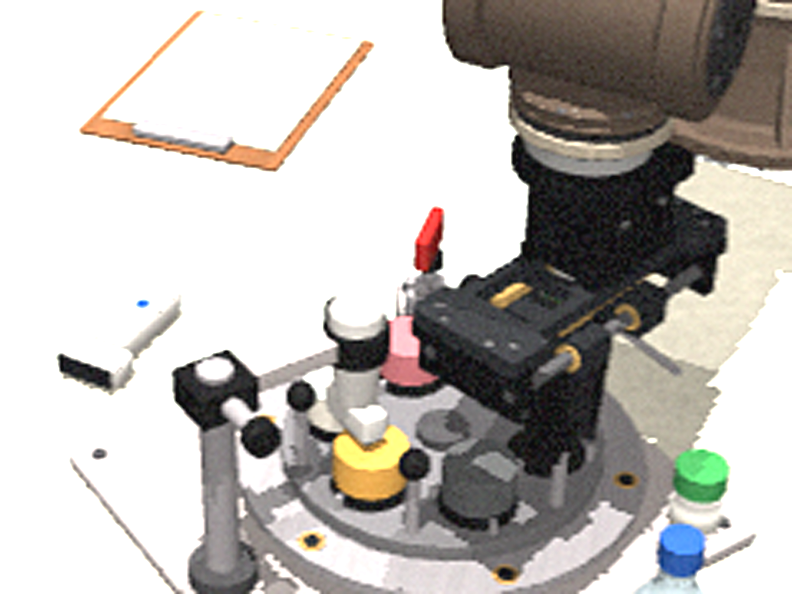

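```bash
python3 -m handwheel '[{"travel":[3.7,-0.7,0],"roll":-2.5},{"travel":[7.3,-1.6,0],"roll":-5},{"travel":[10.9,-2.6,0],"roll":-7.5},{"travel":[14.5,-3.8,0],"roll":-10},{"travel":[18,-5.2,0],"roll":-12.5},{"travel":[18,-5.2,0],"roll":-12.5},{"travel":[18,-5.2,0],"roll":-12.5}]'; python3 snap.py b6 scene 240 200 170 130 4.7;  python3 - <<'E'
from h import *
for nm,pt in(("spot top puck",[62,0,80]),("b30",ball(30)),("b-30",ball(-30))):print(nm,(proj("scene",fw(F,pt))-[240,200])*4.7)
E
```

```text
t: 12.55
eef_pos: [622.6, 127.1, 61.2]
tcp_rot: [1.769, 1.57, -0.192]
ft_force: [-1.1, 0.0, -0.1]
opening: 0.251
t 12.55 pos [622.6 127.1  61.2] xax [ 0.001 -0.    -1.   ] ydeg -22.36 F [-1.1  0.  -0.1] open 0.251 q [ 0.1   0.64  1.65 -0.    0.86  0.49]
spot top puck [[311.85086205 373.76895103]]
b30 [[346.49868551 408.43264167]]
b-30 [[228.07099695 292.65699346]]
```

View pics/b6.png

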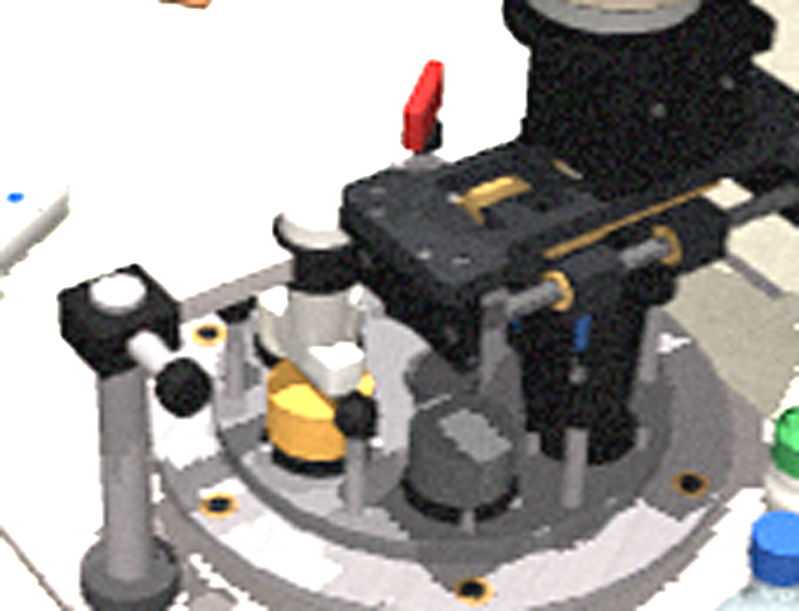

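```bash
python3 -m handwheel '[{"travel":[0,0,0],"roll":0},{"travel":[0,0,0],"roll":0},{"travel":[0,0,0],"roll":0},{"travel":[0,0,20],"roll":0},{"travel":[0,0,50],"roll":0},{"travel":[0,0,95],"roll":0},{"travel":[0,0,112],"roll":0},{"travel":[0,0,112],"roll":0}]' 0.2; python3 snap.py b7 scene 240 200 170 130 4.7;  python3 - <<'E'
import cv2,numpy as np
a=cv2.imread("pics/scene0.png",0).astype(np.float32);b=cv2.imread("pics/b7_full.png",0).astype(np.float32)
for nm,(cx,cy) in {"b30":(315,288),"b90":(362,286),"b150":(379,260),"b-150":(352,239)}.items():
    t=a[cy-7:cy+8,cx-7:cx+8];s=b[cy-14:cy+15,cx-14:cx+15]
    for im,l in((a,"0"),(b,"1")):
        w=im[cy-9:cy+10,cx-9:cx+10];m=(np.clip(70-w,0,None));yy,xx=np.mgrid[-9:10,-9:10];r=(xx**2+yy**2<64);m=m*r;print(nm,l,(m*xx).sum()/m.sum(),(m*yy).sum()/m.sum(),m.sum())
    r=cv2.matchTemplate(s,t,cv2.TM_CCOEFF_NORMED);print(nm,np.unravel_index(r.argmax(),r.shape),r.max())
E
```

```text
t: 13.4
eef_pos: [623.7, 127.2, 175.9]
tcp_rot: [2.046, 1.566, 0.083]
ft_force: [-0.1, 0.4, -1.2]
opening: 0.401
t 13.40 pos [623.7 127.2 175.9] xax [ 0.005  0.    -1.   ] ydeg -22.47 F [-0.1  0.4 -1.2] open 0.401 q [ 0.1   0.51  1.54 -0.    1.09  0.49]
b30 0 -0.1319052987598647 0.35670800450958284 4435.0
b30 1 0.42860594346460495 0.50374486590964 4139.0
b30 (np.int64(7), np.int64(7)) 0.887578
b90 0 -0.2172651432716721 1.1824446862531737 5514.0
b90 1 -0.01616254906488109 0.6403832833063957 8662.0
b90 (np.int64(6), np.int64(8)) 0.71298355
b150 0 0.010510510510510511 1.0543543543543543 3330.0
b150 1 -0.128305839224928 0.45535480492275465 3819.0
b150 (np.int64(6), np.int64(7)) 0.887017
b-150 0 -0.03129346314325452 0.14255910987482615 2876.0
b-150 1 1.8123389175257731 -1.6243556701030928 6208.0
b-150 (np.int64(7), np.int64(6)) 0.5692453
```

View pics/b7.png

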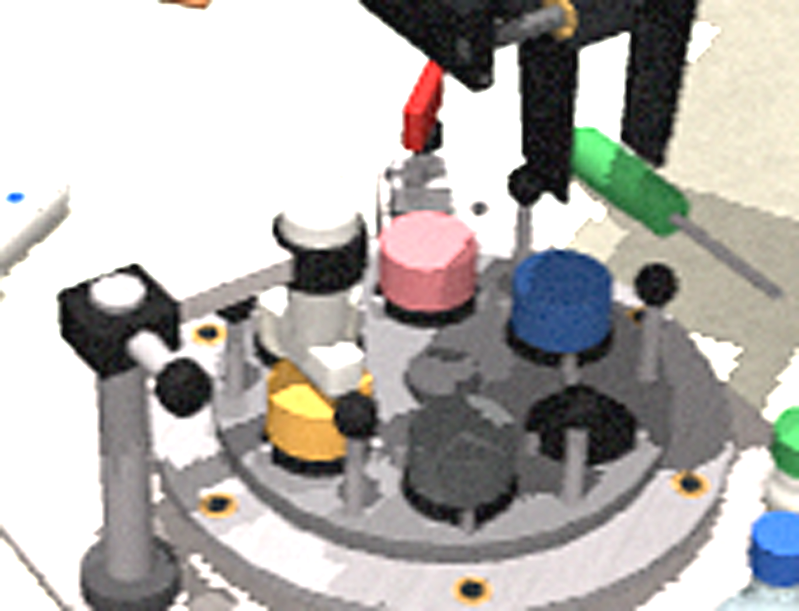

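Run:
```python
from h import *
import cv2
def cents(f):
    im=cv2.imread(f).astype(int);b,g,r=im[...,0],im[...,1],im[...,2]
    m=((r-b)>35)&((r-g)>8)&(r>70)
    out=[]
    for (u,v) in((218,503),(472,590),(690,484),(207,333)):
        x0,y0=int(u/4.7+240),int(v/4.7+200)
        w=im[y0-6:y0+7,x0-8:x0+9];s=np.clip((w[...,2]-w[...,0])-20,0,None).astype(float)
        yy,xx=np.mgrid[y0-6:y0+7,x0-8:x0+9]
        out.append([(s*xx).sum()/s.sum(),(s*yy).sum()/s.sum(),s.sum()])
    return np.array(out)
A=cents("pics/scene0.png");B=cents("pics/b7_full.png");print(A.round(2));print((B-A).round(2))
# flow per degree
for a in(30,150):print(a,(proj("scene",fw(F,ball(a+1)))-proj("scene",fw(F,ball(a)))).round(2))
for u in A:
    # angle of bolts r~109 z38
    best=min(range(0,360),key=lambda a:np.hypot(*(proj("scene",fw(F,ball(a,109,38)))[0]-u[:2])));print(best,(proj("scene",fw(F,ball(best+1,109,38)))-proj("scene",fw(F,ball(best,109,38)))).round(2))
```

```text
[[ 285.78  306.41 1196.  ]
 [ 339.19  325.35 1585.  ]
 [ 386.14  303.12 1477.  ]
 [ 284.01  270.25 1236.  ]]
[[ 4.30e-01  7.50e-01  1.49e+02]
 [ 8.40e-01 -3.00e-02  1.20e+01]
 [ 2.20e-01 -2.50e-01 -1.82e+02]
 [ 1.00e-02  5.30e-01  1.06e+02]]
30 [[0.76 0.24]]
150 [[-0.13 -0.47]]
1 [[0.55 0.57]]
61 [[ 1.04 -0.06]]
120 [[ 0.34 -0.6 ]]
301 [[-0.43  0.52]]
```

```bash
cat > tang.py <<'E'
from h import *
import cv2
b_=optics.read_camera("scene")[:,:,::-1];cv2.imwrite("pics/tang.png",b_)
def cents(im):
    im=im.astype(int);out=[]
    for (u,v) in((218,503),(472,590),(690,484),(207,333)):
        x0,y0=int(u/4.7+240),int(v/4.7+200)
        w=im[y0-6:y0+7,x0-8:x0+9];s=np.clip((w[...,2]-w[...,0])-20,0,None).astype(float)
        yy,xx=np.mgrid[y0-6:y0+7,x0-8:x0+9]
        out.append([(s*xx).sum()/s.sum(),(s*yy).sum()/s.sum()])
    w=im.sum(2)/3
    for cx,cy in((315,288),):
        m=np.clip(70-w[cy-9:cy+10,cx-9:cx+10],0,None);yy,xx=np.mgrid[-9:10,-9:10];m=m*(xx**2+yy**2<64)
        out.append([(m*xx).sum()/m.sum()+cx,(m*yy).sum()/m.sum()+cy])
    return np.array(out)
D=cents(b_)-cents(cv2.imread("pics/scene0.png"))
J=np.array([[.55,.57],[1.04,-.06],[.34,-.6],[-.43,.52],[.76,.24]])
e=(D*J).sum(1)/(J**2).sum(1);print("deg off per mark",e.round(2),"LSQ",((D*J).sum()/(J**2).sum()).round(2))
show()
E
python3 -m handwheel '[{"travel":[0,0,-45],"roll":0},{"travel":[0,0,-80],"roll":0},{"travel":[0,0,-98],"roll":0},{"travel":[0,0,-112],"roll":0},{"travel":[0,0,-112],"roll":0}]'; python3 -m handwheel '[{"travel":[0,0,0],"roll":0},{"travel":[0,0,0],"roll":0},{"travel":[0,0,0],"roll":0},{"travel":[0,0,0],"roll":0},{"travel":[0,0,0],"roll":0}]' 1; python3 tang.py
```

```text
t: 13.95
eef_pos: [621.3, 126.9, 58.3]
tcp_rot: [-1.066, 1.566, -3.03]
ft_force: [0.2, 0.0, 1.0]
opening: 0.4
t: 14.45
eef_pos: [622.9, 127.2, 61.9]
tcp_rot: [2.078, 1.569, 0.115]
ft_force: [-1.6, 1.2, 6.5]
opening: 0.174
deg off per mark [-0.26  0.16 -0.23  0.04 -0.31] LSQ -0.08
t 14.50 pos [622.9 127.2  62. ] xax [ 0.001  0.    -1.   ] ydeg -22.49 F [-1.3 -0.   6. ] open 0.167 q [0.1  0.64 1.65 0.   0.86 0.49]
```

```bash
python3 -m handwheel '[{"travel":[0,0,0],"roll":0},{"travel":[0,0,0],"roll":0},{"travel":[0,0,0],"roll":0},{"travel":[0,0,0],"roll":0},{"travel":[0,0,30],"roll":0},{"travel":[0,0,70],"roll":0},{"travel":[0,0,112],"roll":0},{"travel":[0,0,112],"roll":0}]' 0.2; python3 tang.py
```

```text
t: 15.3
eef_pos: [624.9, 127.4, 178.7]
tcp_rot: [2.056, 1.562, 0.093]
ft_force: [-0.2, 0.4, -0.7]
opening: 0.404
deg off per mark [-0.25 -0.23 -0.08 -0.02 -0.1 ] LSQ -0.16
t 15.35 pos [623.7 127.2 175.7] xax [ 0.005  0.    -1.   ] ydeg -22.49 F [-0.7  0.7 -1.3] open 0.396 q [ 0.1   0.51  1.54 -0.    1.09  0.49]
```

```bash
python3 -m handwheel '[{"travel":[-15,-18,0],"roll":8},{"travel":[-30,-36,0],"roll":16},{"travel":[-45,-55,0],"roll":24},{"travel":[-60,-73,0],"roll":32},{"travel":[-75,-91,0],"roll":40},{"travel":[-90,-110,0],"roll":48},{"travel":[-105,-128,0],"roll":56},{"travel":[-120.3,-146.3,0],"roll":64}]'; python3 -m handwheel '[{"travel":[0,0,0],"roll":8.5},{"travel":[0,0,0],"roll":17},{"travel":[0,0,0],"roll":25.5},{"travel":[0,0,0],"roll":34},{"travel":[0,0,0],"roll":42},{"travel":[0,0,0],"roll":50},{"travel":[0,0,0],"roll":58},{"travel":[0,0,0],"roll":66}]'; python3 -m handwheel '[{"travel":[0,0,-20],"roll":0},{"travel":[0,0,-40],"roll":0},{"travel":[0,0,-60],"roll":0},{"travel":[0,0,-60],"roll":0}]'; python3 snap.py c1 scene 270 130 120 110 5.4
```

```text
t: 16.15
eef_pos: [501.1, -19.8, 171.9]
tcp_rot: [-2.496, 1.569, 2.946]
ft_force: [0.1, -0.5, -0.2]
opening: 0.395
t: 16.95
eef_pos: [501.7, -19.2, 171.8]
tcp_rot: [2.636, 1.569, 2.947]
ft_force: [-0.8, -0.0, -0.1]
opening: 0.401
t: 17.35
eef_pos: [500.5, -19.0, 110.3]
tcp_rot: [2.651, 1.565, 2.957]
ft_force: [-0.7, -0.2, 0.0]
opening: 0.401
t 17.35 pos [500.5 -19.  110.3] xax [-0.006  0.001 -1.   ] ydeg 107.50 F [-0.7 -0.2  0. ] open 0.401 q [-0.17  0.41  1.94  0.    0.8  -2.05]
```

View pics/c1.png

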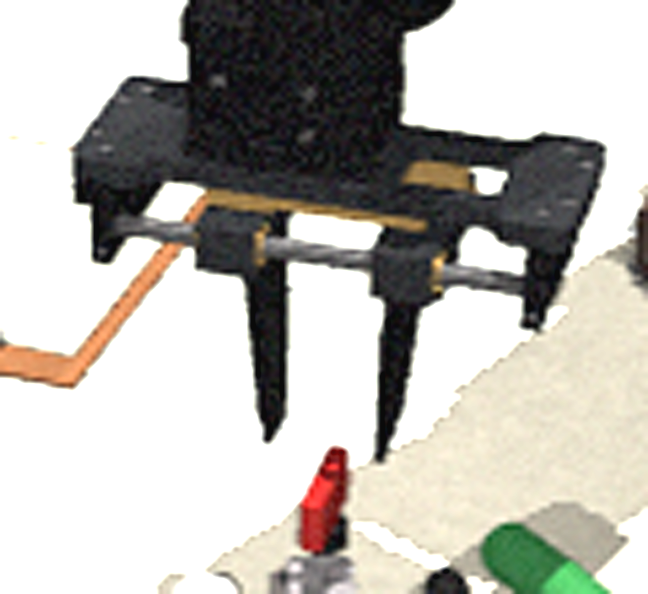

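```bash
python3 -m handwheel '[{"travel":[0,0,-12],"roll":0},{"travel":[0,0,-22],"roll":0},{"travel":[0,0,-30],"roll":0},{"travel":[0,0,-34],"roll":0},{"travel":[0,0,-34],"roll":0}]'; python3 -m handwheel '[{"travel":[0,0,0],"roll":0},{"travel":[0,0,0],"roll":0},{"travel":[0,0,0],"roll":0},{"travel":[0,0,0],"roll":0},{"travel":[0,0,0],"roll":0},{"travel":[0,0,0],"roll":0}]' 1; python3 tang.py
```

```text
t: 17.9
eef_pos: [502.1, -19.2, 78.6]
tcp_rot: [2.596, 1.57, 2.902]
ft_force: [-0.6, 0.4, -0.0]
opening: 0.4
t: 18.5
eef_pos: [502.5, -19.2, 79.3]
tcp_rot: [-0.152, 1.57, 0.153]
ft_force: [0.2, 0.5, 1.2]
opening: 0.103
deg off per mark [-0.24 -0.17 -0.04 -0.02 -0.21] LSQ -0.15
t 18.55 pos [502.5 -19.2  79.2] xax [ 0.  0. -1.] ydeg 107.50 F [0.6 0.5 2.6] open 0.101 q [-0.17  0.46  1.96  0.    0.72 -2.05]
```

Gripped the parked knob. Lift slightly and turn back.

```bash
python3 -m handwheel '[{"travel":[0,0,1.5],"roll":0},{"travel":[0,0,3],"roll":0},{"travel":[0,0,3],"roll":-6},{"travel":[0,0,3],"roll":-12},{"travel":[0,0,3],"roll":-18},{"travel":[0,0,3],"roll":-24},{"travel":[0,0,3],"roll":-30},{"travel":[0,0,3],"roll":-36}]';  python3 -m handwheel '[{"travel":[0,0,0],"roll":-6},{"travel":[0,0,0],"roll":-12},{"travel":[0,0,0],"roll":-18},{"travel":[0,0,0],"roll":-24},{"travel":[0,0,0],"roll":-30},{"travel":[0,0,0],"roll":-33},{"travel":[0,0,0],"roll":-34},{"travel":[0,0,0],"roll":-34}]'; python3 -c "
from h import *
show();print(env.state()['moment'])"
```

```text
t: 19.35
eef_pos: [502.3, -19.1, 82.0]
tcp_rot: [2.119, 1.57, 1.792]
ft_force: [2.0, 2.5, -3.6]
opening: 0.105
t: 20.15
eef_pos: [502.4, -19.1, 82.0]
tcp_rot: [2.105, 1.571, 1.189]
ft_force: [2.5, 4.2, -5.1]
opening: 0.104
t 20.15 pos [502.4 -19.1  82. ] xax [ 0.  0. -1.] ydeg 37.55 F [ 2.5  4.2 -5.1] open 0.104 q [-0.17  0.46  1.96  0.    0.72 -0.83]
[ 0.70535584 -0.75343763  0.0557737 ]
```

```bash
python3 -m handwheel '[{"travel":[0,0,-3],"roll":0},{"travel":[0,0,-6],"roll":0},{"travel":[0,0,-8],"roll":0},{"travel":[0,0,-10],"roll":0},{"travel":[0,0,-12],"roll":0},{"travel":[0,0,-12],"roll":0}]';  python3 -m handwheel '[{"travel":[0,0,-1],"roll":0},{"travel":[0,0,-2],"roll":0},{"travel":[0,0,-3],"roll":0},{"travel":[0,0,-3.5],"roll":0},{"travel":[0,0,-4],"roll":0},{"travel":[0,0,-4],"roll":0}]'; python3 tang.py; python3 snap.py c2 scene 270 150 120 100 6
```

```text
t: 20.75
eef_pos: [502.3, -19.2, 69.8]
tcp_rot: [2.667, 1.571, 1.751]
ft_force: [2.3, 2.9, -3.4]
opening: 0.1
t: 21.35
eef_pos: [502.5, -19.2, 66.3]
tcp_rot: [0.884, 1.57, -0.032]
ft_force: [1.9, 3.9, 4.6]
opening: 0.105
deg off per mark [-0.23 -0.21 -0.05 -0.02 -0.21] LSQ -0.16
t 21.40 pos [502.5 -19.3  66.3] xax [ 0. -0. -1.] ydeg 37.51 F [2.6 4.2 5. ] open 0.101 q [-0.17  0.48  1.98  0.    0.68 -0.82]
t 21.40 pos [502.5 -19.3  66.3] xax [ 0. -0. -1.] ydeg 37.51 F [2.6 4.2 5. ] open 0.101 q [-0.17  0.48  1.98  0.    0.68 -0.82]
```

View pics/c2.png

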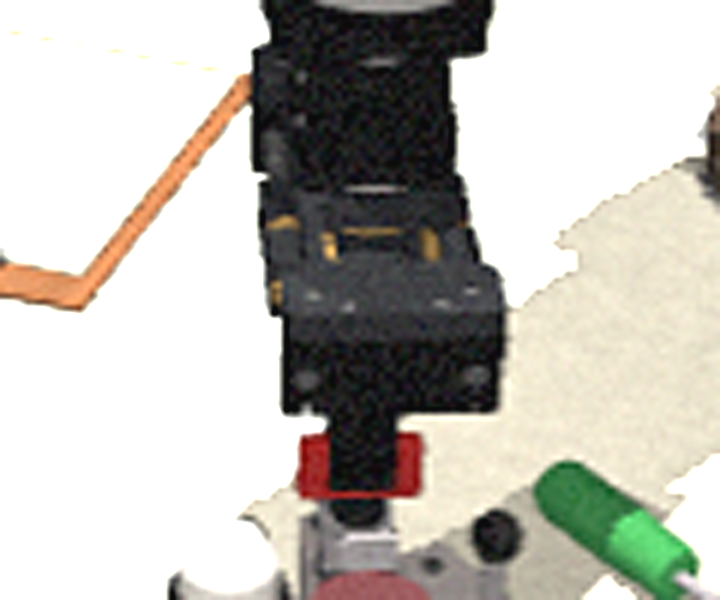

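```bash
python3 -m handwheel '[{"travel":[0,0,-1],"roll":0},{"travel":[0,0,-2],"roll":0},{"travel":[0,0,-3],"roll":0},{"travel":[0,0,-3],"roll":0}]';  python3 -m handwheel '[{"travel":[0,0,2],"roll":0},{"travel":[0,0,2],"roll":0},{"travel":[0,0,2],"roll":0},{"travel":[0,0,2],"roll":0},{"travel":[0,0,12],"roll":0},{"travel":[0,0,40],"roll":0},{"travel":[0,0,80],"roll":0},{"travel":[0,0,100],"roll":0}]' 0.2; python3 tang.py; python3 snap.py c3 scene 240 200 170 130 4.7
python3 - <<'E'
import cv2,numpy as np
for f in("scene0","c3_full"):
    im=cv2.imread(f"pics/{f}.png").astype(int)[200:245,300:360]
    m=(im[...,2]>90)&(im[...,2]>2.2*im[...,1]);n,l,s,c=cv2.connectedComponentsWithStats(m.astype(np.uint8));i=1+s[1:,4].argmax();print(f,s[i],c[i])
E
```

```text
t: 21.85
eef_pos: [503.4, -19.5, 65.6]
tcp_rot: [0.681, 1.567, -0.234]
ft_force: [-3.8, 3.6, 35.9]
opening: 0.106
t: 22.65
eef_pos: [502.9, -19.3, 166.2]
tcp_rot: [0.73, 1.568, -0.186]
ft_force: [-0.5, -0.3, -0.2]
opening: 0.401
deg off per mark [-0.23 -0.19 -0.03  0.2  -0.15] LSQ -0.11
t 22.70 pos [503.9 -19.4 168.2] xax [ 0.006 -0.001 -1.   ] ydeg 37.52 F [0.7 0.1 2.6] open 0.400 q [-0.17  0.33  1.87 -0.    0.93 -0.82]
t 22.70 pos [503.9 -19.4 168.2] xax [ 0.006 -0.001 -1.   ] ydeg 37.52 F [0.7 0.1 2.6] open 0.400 q [-0.17  0.33  1.87 -0.    0.93 -0.82]
scene0 [ 20  22  20  11 195] [29.1025641  26.64102564]
c3_full [21 23 19 10 95] [31.34736842 27.92631579]
```

View pics/c3.png

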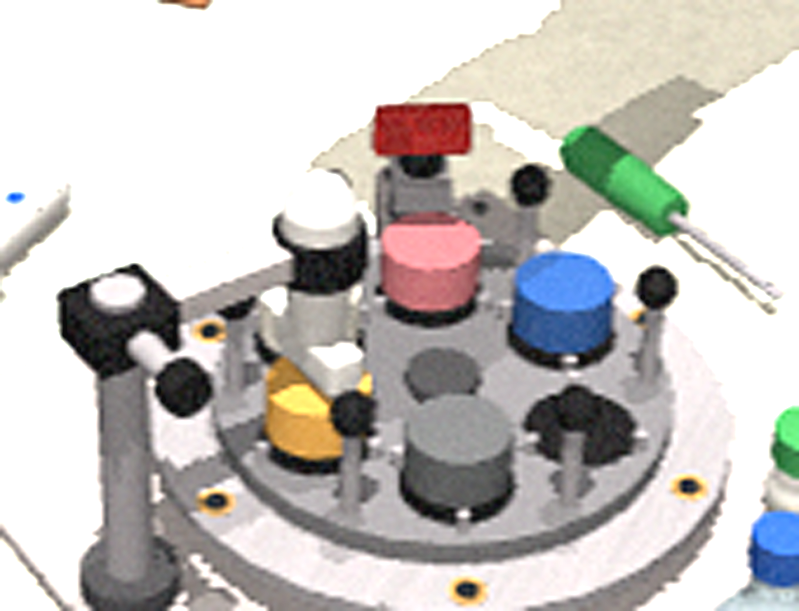

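```bash
python3 -m handwheel '[{"travel":[-15,-40,10],"roll":0},{"travel":[-30,-80,20],"roll":0},{"travel":[-45,-120,20],"roll":0},{"travel":[-60,-160,20],"roll":0},{"travel":[-75,-200,20],"roll":0},{"travel":[-90,-240,20],"roll":0},{"travel":[-90,-270,20],"roll":0},{"travel":[-90,-270,20],"roll":0}]'; python3 tang.py; python3 snap.py c4 top 190 130 190 180 3.2
python3 - <<'E'
import cv2,numpy as np
for f in("scene0","tang"):
    im=cv2.imread(f"pics/{f}.png").astype(int)[200:245,300:360]
    m=(im[...,2]>60)&(im[...,2]>2.2*im[...,1]);n,l,s,c=cv2.connectedComponentsWithStats(m.astype(np.uint8));i=1+s[1:,4].argmax();print(f,s[i],c[i])
E
```

```text
t: 23.55
eef_pos: [411.7, -292.1, 182.2]
tcp_rot: [-2.5, 1.57, 2.864]
ft_force: [-1.2, 0.5, 0.6]
opening: 0.396
deg off per mark [-0.24 -0.17 -0.05 -0.01 -0.17] LSQ -0.14
t 23.60 pos [ 411.6 -290.2  182.1] xax [-0.001  0.001 -1.   ] ydeg 37.35 F [-0.1  0.2  0. ] open 0.398 q [-0.75  0.32  1.85  0.    0.98 -1.4 ]
t 23.60 pos [ 411.6 -290.2  182.1] xax [-0.001  0.001 -1.   ] ydeg 37.35 F [-0.1  0.2  0. ] open 0.398 q [-0.75  0.32  1.85  0.    0.98 -1.4 ]
scene0 [ 20  22  20  11 217] [29.53917051 27.02304147]
tang [ 20  22  20  11 217] [29.53917051 27.02304147]
```

View pics/c4.png

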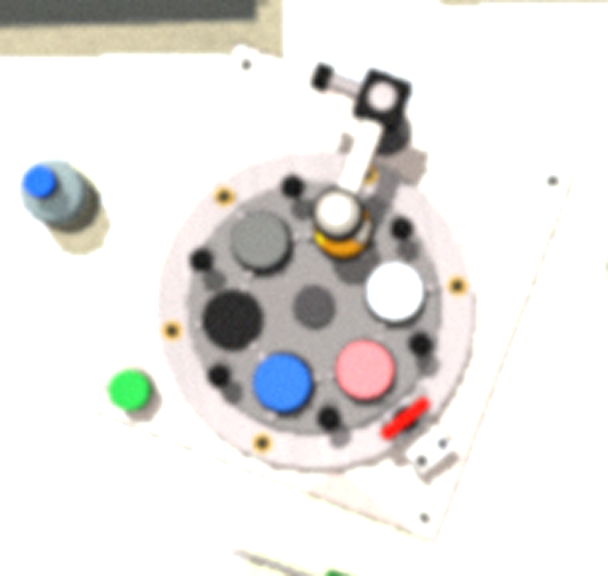

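```bash
python3 -c "
from cell import job
print(job.job_done())"
```

```text
the job is handed in; nothing more can be done
None
```

The amber puck now stands under the probe and the turntable is locked there. I handed the job in at about 23.6 s of the 72 s allowed.

**What I did**
- I gripped the red knob, pulled it up about 16.5 mm, turned it 70° to its stop and left it parked on its sleeve.
- I turned the table 60° clockwise by the post that started at 150°. After the first release it stood about 0.8° short, so I gripped the post once more and corrected it.
- I turned the knob back and pressed it home, reaching 36 N against its stop. That is under the 120 N wrist limit, and it was the highest force reading I saw.

**Last checks**
- **Knob:** in the scene picture its outline matches the start picture to the pixel, so it reads as fully home and aligned.
- **Table:** the flange bolts and one post ball put it about −0.15° from the exact station.
- **Pucks:** in the top picture all five are in their seats, with amber under the probe.
- **Probe and other things:** I saw no contact with the probe. The gel bottle and sample jar look unmoved in the top picture. The spare probe and the screwdriver's handle were last seen in place in the closing pictures, while the caliper and wipes tub were not looked at again.

**Disagreements**
- **Fingertip height:** in the pictures the fingertips sat about 30 mm higher than the reported tool point. I set heights from the pictures and checked the force readings on the way down.
- **Fixture position:** fitted from each camera alone, it differed by about 4.5 mm, mainly in y. I used the combined fit, and both grips on the knob and the post came in centred.

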